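# Close the cam-lock vice on a wax block

## Robot

A 7-joint arm with a two-finger parallel gripper is mounted at the origin on a cart in front of the work surface, level with it; the furniture and walls round the work are solid. World frame = base frame: x ahead of the robot, y to its left, z up, the work surface at z = 0. Lengths are in m, angles in rad, forces in N, time in s.
With the tool pointing down it reaches from about 0.4 to 0.875 m from the base axis. Payload 6.5 kg.
Tool frame: the origin (TCP) lies midway between the tips of the shut fingers; the grasp point (between the pads) lies 19 mm behind it; z points along the fingers, y is the line along which they close (so a half turn about z gives the same grasp; the last joint's range is limited). The gripper opens to 85 mm and grips with 20 to 120 N. Pads are 22 mm wide; open, the fingers measure 114 mm over their backs; the gripper's body (76 mm by 85 mm) begins 54 mm behind the grasp point. The pads swing forward as they close: fully open they stand 13 mm farther back than shut.
Start: joints at [-1.354, 0.536, -0.004, 1.538, 0.003, 1.067, -0.071], TCP at [0.181, 0.624, 0.231] pointing down, gripper open.
Joint ranges: [-2.7, 2.7], [-0.37, 2.16], [-1.27, 1.26], [0.24, 2.4], [-1.31, 4.45], [0.19, 1.91], [-2.76, 2.76]. Speed limits (rad/s): [2.39, 2.39, 3.14, 3.14, 3.14, 3.14, 3.14].

## Interface

Orientations are given as [roll, pitch, yaw] about the fixed x, y, z axes, in that order (R = Rz(yaw) Ry(pitch) Rx(roll)).
In Python, from plant import monitor, vision, job gives the robot as it stands.
- The arm moves only by the tool servo_tool, never from a script. Its argument "targets" is a list of rows, each an object of numbers: "x", "y", "z": the shift along the tool's x, y, z in units of 40 mm (1.0 is 40 mm); "twist": the turn about the tool's z in units of 6 degrees (1.0 is 6 degrees); "claw": the opening in per cent of the stroke, from 0 (shut) to 100 (fully open). A call has 1 to 12 rows; each row shifts and turns the commanded pose from where the row before left it, along the tool's axes as they then stand; what a row does not reach is not made up. A row lasts 1/12 s, in which the tool goes at most 41.7 mm and 7.16 degrees, less where a joint would pass 70% of its speed; a pose out of reach is approached as far as the arm can. A call is refused whole if a number of a shift passes 1 or a number of a turn 1, either way. A call with a gripper value outside its range is refused whole. The fingers move at their own pace and stop on an object; the grip force is fixed at half the most. Time passes only in rows, so rows that do not move let the fingers close. It gives the time, the measured TCP pose, the force, the opening and the grip force at its end, in the units of the state.
- monitor.get_obs(): the state, without advancing time (a new reading comes with each control period).
- vision.capture(name): name is "scene" or "top" or "wrist"; returns a dict with "pixels" (400x640x3 uint8, red, green, blue), "range_z" (400x640 float32, m along the optical axis (not along the pixel's ray), 0 where there is no reading), "mtx" (3x3 intrinsics, pixels), "position" and "attitude" of the camera in the world. Camera axes: x right, y up, looking along -z (the intrinsics and any distortion apply to the point x, -y, -z); pixel columns grow to the right and rows downward; lengths in m; the calibration is good to about 2 mm. A picture is of the moment at which its call begins.
- job.job_done(): hands the job in; it is judged then, once.
The state is a dict: "clock": time; "joint_pos": joint angles; "joint_velocities": joint speeds; "joint_torque": joint torques, N m; "position": TCP position; "tcp_rot": TCP orientation; "contact_force": force on the tool from outside, world axes, zero at the start; "ft_torque": the same for the moment, N m; "finger_gap": finger opening in m; "grip_force": force on a finger pad.
Only numpy, scipy, OpenCV 4.12 (cv2) and the standard library are available. Lean on these libraries where they do the work, as an engineer would, in place of code of your own. Each camera call takes 0.05 s, during which the arm holds its last target. There are 200 camera calls.

## Task

Clamp the yellow wax block in the small bench vice, working with the fingertips or the outside of the fingers only: push, do not pinch or lift anything, and keep the fingers off the soft wax. First swing the cam lever all the way from its locked end to its open end, which turns the cam to its low point and frees the slide; then push the sliding jaw forward until it holds the block snug and square against the fixed jaw, and swing the lever all the way back to its locked end. Leave the other things on the bench where they are and finish clear of everything.

Things in the scene. Friction and masses are not known exactly. Their poses are not given: they have to be found in the camera images.
- vice: Small grey-painted vice, screwed to the bench (does not move), 220 mm long, 118 mm wide, 58 mm tall. Origin on the bench top, on the line of the slide; x runs along the slide from the moving jaw (robot's side) to the fixed jaw, y left, z up. The bed between the jaws is 18 mm above the bench; guide rails beside the slide rise to 36 mm with their screws.
- fixed_face (a point): Middle of the fixed jaw's steel face, at vice x = 60 mm, 30 mm above the bench. The face is 58 mm wide and reaches 56 mm above the bench.
- slide_jaw (a joint): Position of the sliding jaw in m: 0 is fully back (jaws 70 mm apart), growing forward along vice +x; opening = 0.070 minus this value, so 0.040 when the 30 mm block is snug. With the cam low it slides with about 2.5 N of friction and stays where it is left; with the cam locked 20 N do not shift it.
- jaw_push (a point): Middle of the sliding jaw's rear face (robot's side), 47 mm above the bench; moves with the jaw. The jaw is 58 mm wide and 30 mm long, from 30 to 58 mm above the bench (screw heads to 64 mm); behind it lies the slide's flat bar, 36 mm wide, 75 mm long, top 30 mm above the bench. Push along vice +x.
- cam_lever (a joint): Cam lever angle in rad: 0 locked end (cam nose on the brass gib), 1.75 open end (cam at its low point). Locked below 0.3, free above 1.0. Opening is clockwise from above: the knob comes toward the robot. From the pivot the lever points -40 degrees from vice +x when locked, -140 when open. It stays where left; the locking part takes about 5 N at the knob, the rest 1 N.
- cam_pivot (a point): Vertical axis of the cam and lever, right of the slide (vice x = -35 mm, y = -40 mm), given 60 mm above the bench.
- knob (a point): Middle of the upright black knob on the lever's end, 75 mm from the pivot axis, 60 mm above the bench. The knob is 17 mm across and runs from 39 to 75 mm above the bench; the lever's arm is a rod of 8 mm whose top is 40 mm above the bench.
- wax: Yellow wax block 30x46x19 mm lying loose on the bed between the jaws, its 46 mm side across the vice. Origin under its centre, x along its 30 mm side. When clamped its origin is at vice x = 45 mm. Only the jaw may push it.
- cone: Black ring cone, 40 mm foot, 56 mm tall, standing right of the fixed jaw. Bystander. Origin under its centre.
- gauge: Brass sliding gauge, 105x46x12 mm, lying left of the vice. Bystander. Origin under its centre.
- leather: Short brown leather tube, 43x38x34 mm, near the left rear of the vice. Bystander. Origin under its centre.
- block: Round dark steel bench block, 52 mm across, 12 mm thick, left of the vice. Bystander. Origin under its centre.
- magnifier: Folding loupe, 30x25x13 mm, beyond the fixed jaw. Bystander. Origin under its centre.
- bangle: Open metal cuff bracelet, 61x56x13 mm, lying beyond the vice to the left. Bystander. Origin under its centre.
Things that resemble listed ones, but are neither listed nor needed, are in the scene too. What is meant by the wax is not pink or turquoise, and is the larger of those in its own colour.

How it is judged:
On the way, in this order (a step that is already met when the one before it is completed fails the run):
1. the cam lever is swung open, the cam at its low point, before the jaw has been pushed (jaw within 5 mm of its start) (value of joint cam_lever above 1.25 rad and distance of jaw_push from where it was at the start of the episode below 0.005 m), for 0.1 s.
2. with the cam still low, the jaw is pushed up so that the block is snug and square against the fixed jaw (value of joint cam_lever above 1 rad and value of joint slide_jaw above 0.0385 m and x of wax in the frame of vice between 0.0435 and 0.0465 m and y of wax in the frame of vice between -0.02 and 0.02 m and z of wax in the frame of vice between 0.016 and 0.021 m and angle between the x axis of wax and the x axis of vice, either way round below 0.07 rad), for 0.1 s.
At the end, for the whole second after the job is handed in: The lever is back at its locked end (below 0.25 rad); the jaw stands snug on the block (joint above 0.0385, i.e. within 1.5 mm); the block lies flat on the bed, against the fixed jaw within 1.5 mm, square within 4 degrees and within 20 mm of the middle of the jaws; all at rest (value of joint cam_lever below 0.25 rad and value of joint slide_jaw above 0.0385 m and x of wax in the frame of vice between 0.0435 and 0.0465 m and y of wax in the frame of vice between -0.02 and 0.02 m and z of wax in the frame of vice between 0.016 and 0.021 m and angle between the x axis of wax and the x axis of vice, either way round below 0.07 rad and linear speed of wax below 0.01 m/s); the robot touches nothing.
It fails at once if the fingers touch the wax block (contact force between the fingers and wax above 0.5 N).
It fails at once if the wax block is lifted off the bed (z of wax in the frame of vice above 0.026 m).
It fails at once if a bystander is pushed more than 15 mm or lifted (distance of any of cone, gauge, leather, block, magnifier, bangle from where it was at the start of the episode above 0.015 m).
It also fails if it takes over 64 s, if anything falls off the work surface, if the arm or the gripper's body presses on something with over 40 N, if the wrist force passes 120 N, or if a joint passes its speed limit or range.

## Working session

There is one attempt and no reset: what is moved stays moved. The work goes in short steps, Python scripts to look and compute and a tool call to move; the robot and the scene stay as the last step left them, time stands still between calls to the robot, and variables do not carry over. Pictures are saved under pics/ and viewed, at most 10 in all, crops included, and the job is handed in when it is done.

Besides the shell and the picture viewer there is one more tool, called after "Request:" by a JSON object that holds its "name" and its "arguments". servo_tool: Moves the arm, as the interface text tells. Its arguments: {"type":"object","properties":{"targets":{"type":"array","items":{"type":"object","properties":{"x":{"type":"number"},"y":{"type":"number"},"z":{"type":"number"},"twist":{"type":"number"},"claw":{"type":"number"}}}}},"required":["targets"]}

```bash
ls; mkdir -p pics
cat > h.py <<'E'
import numpy as np,cv2
from plant import monitor,vision,job
from scipy.spatial.transform import Rotation as R
def cap(n,save):
    c=vision.capture(n); np.savez(''+save+'.npz',**{k:np.array(v) for k,v in c.items()})
    cv2.imwrite('pics/'+save+'.png',c['pixels'][:,:,::-1]); return c
def load(s): return np.load(''+s+'.npz')
def cam2w(c):
    a=np.array(c['attitude']); M=a if a.shape==(3,3) else R.from_euler('xyz',a).as_matrix()
    return M,np.array(c['position'])
def pix(c,u,v,z=None):
    """world point of pixel; by depth, or by plane z"""
    K=np.array(c['mtx']); M,p=cam2w(c)
    d=M@(np.array([1,-1,-1])*np.array([(u-K[0,2])/K[0,0],(v-K[1,2])/K[1,1],1]))
    r=np.array(c['range_z'])[int(v),int(u)] if z is None else (z-p[2])/d[2]
    return p+d*r
E
python3 - <<'E'
from h import *
for n in('top','scene'):
    c=cap(n,n+'0'); print(n,c.keys(),c['position'],c['attitude'],c['mtx'])
print(monitor.get_obs())
E
```

```text
pics
top dict_keys(['pixels', 'range_z', 'mtx', 'position', 'attitude']) [ 0.45662817 -0.18317508  0.97423944] [ 1.57585350e-01 -5.27347733e-05 -1.59448733e+00] [[484.93036751   0.         320.7038233 ]
 [  0.         484.93036751 198.17903872]
 [  0.           0.           1.        ]]
scene dict_keys(['pixels', 'range_z', 'mtx', 'position', 'attitude']) [0.30367103 0.43456691 0.5658302 ] [ 0.92632563  0.01785306 -2.67131231] [[403.66353488   0.         316.39143619]
 [  0.         403.66353488 196.47993366]
 [  0.           0.           1.        ]]
{'clock': 0.1, 'joint_pos': array([-1.35420165,  0.53710799, -0.00439921,  1.53876372,  0.00260054,
        1.06728768, -0.0711966 ]), 'joint_velocities': array([-0.00052287, -0.00125421, -0.0010264 , -0.00312168, -0.00097484,
        0.00160963,  0.00020743]), 'joint_torque': array([ 2.60855653e-03, -5.84566426e+01,  1.05188403e+00, -2.59778291e+01,
        1.26357016e-02,  4.60317227e-03, -3.79450626e-05]), 'position': array([0.18125627, 0.62363191, 0.23049381]), 'tcp_rot': array([-3.14003731e+00,  1.35961083e-04,  2.85883956e+00]), 'contact_force': array([-0.21024193, -0.84110254, -1.08771692]), 'ft_torque': array([-0.02664794,  0.01647045, -0.00809541]), 'grip_force': 0.0, 'finger_gap': 0.08518199096787338}
```

View pics/top0.png

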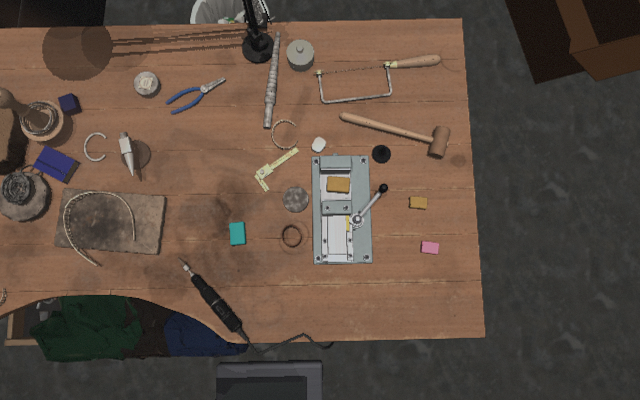

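View pics/scene0.png

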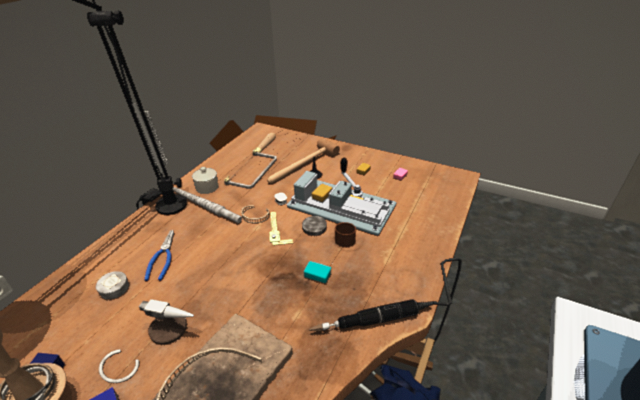

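Run:
```python
from h import *
im=cv2.imread('pics/top0.png')[140:275,290:440]
cv2.imwrite('pics/c0.png',cv2.resize(im,None,fx=4.4,fy=4.4,interpolation=cv2.INTER_CUBIC))
```

```text
(no output)
```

View pics/c0.png

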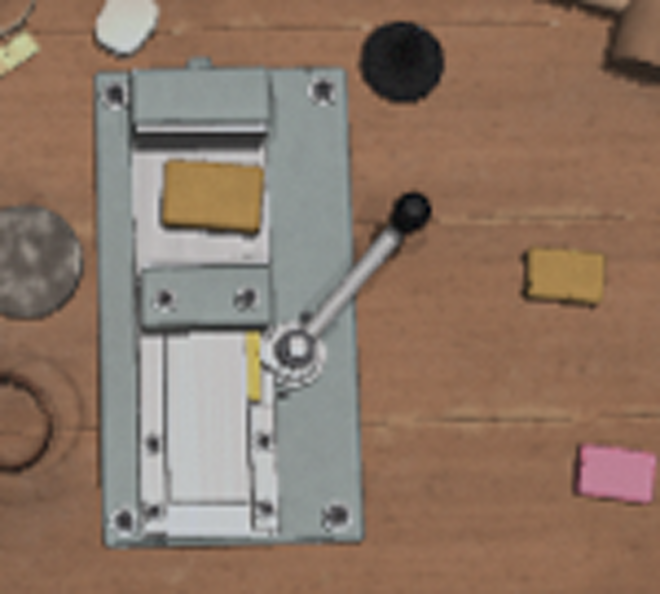

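Run:
```python
from h import *
c=load('top0')
P=dict(TL=(99,75),TR=(343,73),BL=(108,543),BR=(360,538),piv=(297,348),knob=(411,209),jawRL=(142,326),jawRR=(268,326),jawFL=(142,270),jawFR=(270,267),fixL=(134,124),fixR=(267,124),wTL=(165,161),wTR=(263,168),wBR=(260,232),wBL=(163,223),cone=(402,62))
W={}
for k,(a,b) in P.items():
    W[k]=pix(c,290+a/4.4,140+b/4.4); print(k,W[k].round(4))
for a,b in (('BL','TL'),('BR','TR'),('jawRR','jawRL'),('fixR','fixL')):
    d=W[b]-W[a]; print(a,b,np.degrees(np.arctan2(d[1],d[0])),np.linalg.norm(d))
z=.0
```

```text
TL [ 0.6952 -0.1721  0.0098]
TR [ 0.6924 -0.2849  0.0142]
BL [ 0.4799 -0.1716  0.0109]
BR [ 0.4795 -0.2846  0.0099]
piv [ 0.5617 -0.2566  0.0457]
knob [ 0.6178 -0.3058  0.0708]
jawRL [ 0.5719 -0.189   0.0543]
jawRR [ 0.5709 -0.2438  0.0524]
jawFL [ 0.5961 -0.1895  0.0573]
jawFR [ 0.6034 -0.2484  0.0093]
fixL [ 0.662  -0.1876  0.0529]
fixR [ 0.6604 -0.2463  0.0538]
wTL [ 0.6522 -0.2015  0.0176]
wTR [ 0.6446 -0.2451  0.0341]
wBR [ 0.6182 -0.2438  0.0184]
wBL [ 0.6203 -0.1996  0.0358]
cone [ 0.6949 -0.3112  0.0225]
BL TL -0.1285800358581525 0.21530863723391394
BR TR -0.07337197595953618 0.21298741186394946
jawRR jawRL 88.89618172363886 0.05487563502173131
fixR fixL 88.44515610652988 0.05867998072460833
```

Request:
{"name": "servo_tool", "arguments": {"targets": [{"x":-0.4,"y":-0.4,"claw":0},{"x":-0.68,"y":-0.73,"claw":0},{"x":-0.68,"y":-0.73,"claw":0},{"x":-0.68,"y":-0.73,"claw":0},{"x":-0.68,"y":-0.73,"claw":0},{"x":-0.68,"y":-0.73,"claw":0},{"x":-0.68,"y":-0.73,"claw":0},{"x":-0.68,"y":-0.73,"claw":0},{"x":-0.68,"y":-0.73,"claw":0},{"x":-0.68,"y":-0.73,"claw":0},{"x":-0.68,"y":-0.73,"claw":0},{"x":-0.68,"y":-0.73,"claw":0}]}}

```text
schema error: expected keys x, y, z, twist, claw
```

Request:
{"name": "servo_tool", "arguments": {"targets": [{"x":-0.68,"y":-0.73,"claw":0},{"x":-0.68,"y":-0.73,"claw":0},{"x":-0.68,"y":-0.73,"claw":0},{"x":-0.68,"y":-0.73,"claw":0},{"x":-0.68,"y":-0.73,"claw":0},{"x":-0.68,"y":-0.73,"claw":0},{"x":-0.68,"y":-0.73,"claw":0},{"x":-0.68,"y":-0.73,"claw":0},{"x":-0.68,"y":-0.73,"claw":0},{"x":-0.68,"y":-0.73,"claw":0},{"x":-0.5,"y":-0.6,"claw":0},{"x":0,"y":0,"claw":0}]}}

```text
schema error: expected keys x, y, z, twist, claw
```

Request:
{"name": "servo_tool", "arguments": {"targets": [{"x":-0.4,"y":-0.4,"z":0,"twist":0,"claw":0},{"x":-0.68,"y":-0.73,"z":0,"twist":0,"claw":0},{"x":-0.68,"y":-0.73,"z":0,"twist":0,"claw":0},{"x":-0.68,"y":-0.73,"z":0,"twist":0,"claw":0},{"x":-0.68,"y":-0.73,"z":0,"twist":0,"claw":0},{"x":-0.68,"y":-0.73,"z":0,"twist":0,"claw":0},{"x":-0.68,"y":-0.73,"z":0,"twist":0,"claw":0},{"x":-0.68,"y":-0.73,"z":0,"twist":0,"claw":0},{"x":-0.68,"y":-0.73,"z":0,"twist":0,"claw":0},{"x":-0.68,"y":-0.73,"z":0,"twist":0,"claw":0},{"x":-0.68,"y":-0.73,"z":0,"twist":0,"claw":0},{"x":-0.68,"y":-0.73,"z":0,"twist":0,"claw":0}]}}

```text
clock: 1.1
position: [0.3902, 0.2104, 0.2312]
tcp_rot: [-3.142, -0.0, 2.859]
contact_force: [0.9, 0.6, -0.3]
finger_gap: -0.0002
grip_force: 0.0
```

Request:
{"name": "servo_tool", "arguments": {"targets": [{"x":-0.68,"y":-0.73,"z":0,"twist":0,"claw":0},{"x":-0.68,"y":-0.73,"z":0,"twist":0,"claw":0},{"x":-0.68,"y":-0.73,"z":0,"twist":0,"claw":0},{"x":-0.68,"y":-0.73,"z":0,"twist":0,"claw":0},{"x":-0.68,"y":-0.73,"z":0,"twist":0,"claw":0},{"x":-0.68,"y":-0.73,"z":0,"twist":0,"claw":0},{"x":-0.68,"y":-0.73,"z":0,"twist":0,"claw":0},{"x":-0.68,"y":-0.73,"z":0,"twist":0,"claw":0},{"x":-0.68,"y":-0.73,"z":0,"twist":0,"claw":0},{"x":-0.68,"y":-0.73,"z":0,"twist":0,"claw":0},{"x":-0.5,"y":-0.6,"z":0,"twist":0,"claw":0},{"x":0,"y":0,"z":0,"twist":0,"claw":0}]}}

```text
clock: 2.1
position: [0.5828, -0.1805, 0.2312]
tcp_rot: [-3.137, 0.002, 2.851]
contact_force: [0.0, -0.3, 0.3]
finger_gap: -0.0002
grip_force: 0.0
```

Request:
{"name": "servo_tool", "arguments": {"targets": [{"x":0,"y":0,"z":0,"twist":1,"claw":0},{"x":0,"y":0,"z":0,"twist":1,"claw":0},{"x":0,"y":0,"z":0,"twist":1,"claw":0},{"x":0,"y":0,"z":0,"twist":1,"claw":0},{"x":0,"y":0,"z":0,"twist":1,"claw":0},{"x":0,"y":0,"z":0,"twist":1,"claw":0},{"x":0,"y":0,"z":0,"twist":1,"claw":0},{"x":0,"y":0,"z":0,"twist":1,"claw":0},{"x":0,"y":0,"z":0,"twist":1,"claw":0},{"x":0,"y":0,"z":0,"twist":1,"claw":0},{"x":0,"y":0,"z":0,"twist":1,"claw":0},{"x":0,"y":0,"z":0,"twist":1,"claw":0}]}}

```text
clock: 3.1
position: [0.5818, -0.172, 0.2309]
tcp_rot: [-3.141, -0.0, 1.597]
contact_force: [0.2, 0.2, 0.6]
finger_gap: 0.0003
grip_force: 0.0
```

Request:
{"name": "servo_tool", "arguments": {"targets": [{"x":0,"y":0,"z":0,"twist":1,"claw":0},{"x":0,"y":0,"z":0,"twist":1,"claw":0},{"x":0,"y":0,"z":0,"twist":1,"claw":0},{"x":0,"y":0,"z":0,"twist":1,"claw":0},{"x":0,"y":0,"z":0,"twist":1,"claw":0},{"x":0,"y":0,"z":0,"twist":1,"claw":0},{"x":0,"y":0,"z":0,"twist":1,"claw":0},{"x":0,"y":0,"z":0,"twist":1,"claw":0},{"x":0,"y":0,"z":0,"twist":1,"claw":0},{"x":0,"y":0,"z":0,"twist":1,"claw":0},{"x":0,"y":0,"z":0,"twist":1,"claw":0},{"x":0,"y":0,"z":0,"twist":1,"claw":0}]}}

```text
clock: 4.1
position: [0.5819, -0.1719, 0.2309]
tcp_rot: [-3.141, 0.0, 0.341]
contact_force: [0.3, -0.2, 0.7]
finger_gap: -0.0
grip_force: 0.0
```

Request:
{"name": "servo_tool", "arguments": {"targets": [{"x":0,"y":0,"z":0,"twist":1,"claw":0},{"x":0,"y":0,"z":0,"twist":1,"claw":0},{"x":0,"y":0,"z":0,"twist":1,"claw":0},{"x":0,"y":0,"z":0,"twist":0.3,"claw":0},{"x":0,"y":0,"z":0,"twist":0,"claw":0},{"x":0,"y":0,"z":0,"twist":0,"claw":0}]}}

```text
clock: 4.6
position: [0.582, -0.1721, 0.2309]
tcp_rot: [-3.141, 0.001, 0.002]
contact_force: [0.4, 0.3, -0.1]
finger_gap: -0.0003
grip_force: 0.0
```

Request:
{"name": "servo_tool", "arguments": {"targets": [{"x":0.4,"y":0.8,"z":0,"twist":0,"claw":0},{"x":0.4,"y":0.8,"z":0,"twist":0,"claw":0},{"x":0.4,"y":0.85,"z":0,"twist":0,"claw":0},{"x":0.42,"y":0.9,"z":0,"twist":0,"claw":0},{"x":0,"y":0,"z":0,"twist":0,"claw":0},{"x":0,"y":0,"z":0,"twist":0,"claw":0}]}}

```text
clock: 5.1
position: [0.646, -0.3097, 0.231]
tcp_rot: [3.14, 0.001, -0.003]
contact_force: [0.9, 0.1, 0.7]
finger_gap: -0.0
grip_force: 0.0
```

Run:
```python
from h import *
c=cap('wrist','w0'); print(c['position'],c['attitude'],monitor.get_obs()['position'])
```

```text
[ 0.72109266 -0.31029826  0.37296498] [-2.95974549e-01 -5.88425243e-04 -1.57302860e+00] [ 0.64651357 -0.30724096  0.23085766]
```

View pics/w0.png

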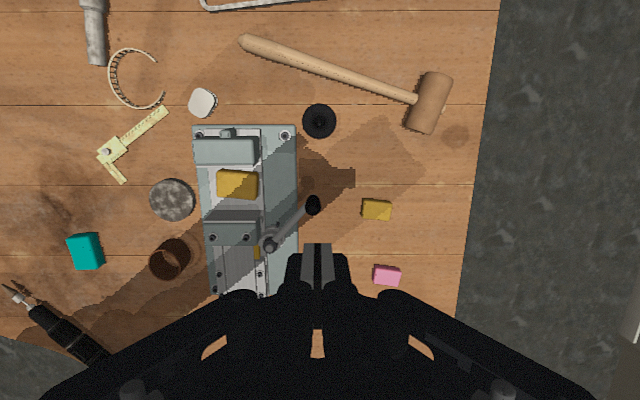

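Run:
```python
from h import *
c=load('w0')
for n,u,v,z in(('knobtop',313,201,.075),('piv',269,243,.05),('cone',319,113,.056),('coneFoot',319,126,0),('fixL',194,164,.056),('fixR',257,162,.056),('jawRL',207,244,.058),('jawRR',259,245,.058),('plateTL',193,128,.01),('plateTR',295,125,.01)):
    print(n,pix(c,u,v,z).round(4),pix(c,u,v)[2].round(3))
```

```text
knobtop [ 0.6295 -0.3063  0.075 ] 0.069
piv [ 0.5731 -0.2567  0.05  ] 0.04
cone [ 0.7125 -0.3123  0.056 ] 0.011
coneFoot [ 0.6966 -0.3127  0.    ] 0.052
fixL [ 0.6631 -0.186   0.056 ] -0.0
fixR [ 0.665  -0.2498  0.056 ] 0.032
jawRL [ 0.5758 -0.1907  0.058 ] 0.057
jawRR [ 0.5744 -0.2471  0.058 ] 0.03
plateTL [ 0.6954 -0.1715  0.01  ] 0.01
plateTR [ 0.6984 -0.2858  0.01  ] 0.005
```

Request:
{"name": "servo_tool", "arguments": {"targets": [{"x":0.12,"y":0,"z":0.5,"twist":0,"claw":0},{"x":0,"y":0,"z":0.8,"twist":0,"claw":0},{"x":0,"y":0,"z":0.8,"twist":0,"claw":0},{"x":0,"y":0,"z":0.8,"twist":0,"claw":0},{"x":0,"y":0,"z":0.7,"twist":0,"claw":0},{"x":0,"y":0,"z":0.5,"twist":0,"claw":0},{"x":0,"y":0,"z":0.4,"twist":0,"claw":0},{"x":0,"y":0,"z":0,"twist":0,"claw":0},{"x":0,"y":0,"z":0,"twist":0,"claw":0}]}}

```text
clock: 5.9
position: [0.652, -0.3053, 0.0514]
tcp_rot: [-3.141, 0.0, 0.001]
contact_force: [0.3, -0.8, 0.5]
finger_gap: -0.0001
grip_force: 0.0
```

Request:
{"name": "servo_tool", "arguments": {"targets": [{"x":-0.2,"y":0,"z":0,"twist":0,"claw":0},{"x":-0.16,"y":0,"z":0,"twist":0,"claw":0},{"x":-0.17,"y":0.15,"z":0,"twist":0,"claw":0},{"x":-0.17,"y":0.15,"z":0,"twist":0,"claw":0},{"x":-0.22,"y":0.11,"z":0,"twist":0,"claw":0},{"x":-0.22,"y":0.11,"z":0,"twist":0,"claw":0},{"x":0,"y":0,"z":0,"twist":0,"claw":0}]}}

```text
clock: 6.48
position: [0.6044, -0.33, 0.0533]
tcp_rot: [3.139, -0.001, -0.003]
contact_force: [-0.0, -0.7, -0.2]
finger_gap: 0.0002
grip_force: 0.0
```

Run:
```python
from h import *
print(monitor.get_obs())
c=cap('scene','s1'); a=c['pixels'][110:260,240:420,::-1]
b=cap('top','t1')['pixels'][140:275,290:440,::-1]
cv2.imwrite('pics/c1.png',np.hstack([cv2.resize(a,(430,360),interpolation=2),cv2.resize(b,(370,360),interpolation=2)]))
```

```text
{'clock': 6.4833, 'joint_pos': array([-0.07544765,  1.00011095,  0.85274832,  1.56272803, -0.86059902,
        0.98668779, -0.52716965]), 'joint_velocities': array([-0.01177921,  0.01508809, -0.01812041, -0.01871315, -0.00135479,
        0.03476021, -0.03341278]), 'joint_torque': array([ -2.49750875, -62.92004585,  18.54061961, -17.27262318,
        -0.34181516,  -0.25742881,   0.24310911]), 'position': array([ 0.60440652, -0.3299734 ,  0.05326805]), 'tcp_rot': array([ 3.13923161e+00, -1.12425567e-03, -3.28367568e-03]), 'contact_force': array([-0.02478197, -0.67416112, -0.19258252]), 'ft_torque': array([-0.04983495,  0.01344303,  0.00505567]), 'grip_force': 0.0, 'finger_gap': 0.00020177153625078044}
```

View pics/c1.png

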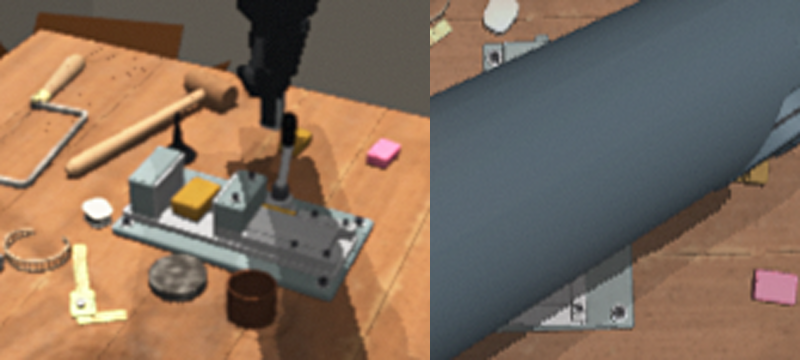

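Request:
{"name": "servo_tool", "arguments": {"targets": [{"x":-0.29,"y":0.04,"z":0,"twist":0,"claw":0},{"x":-0.29,"y":0.02,"z":0,"twist":0,"claw":0},{"x":-0.32,"y":-0.04,"z":0,"twist":0,"claw":0},{"x":-0.32,"y":-0.08,"z":0,"twist":0,"claw":0},{"x":-0.22,"y":-0.11,"z":0,"twist":0,"claw":0},{"x":-0.22,"y":-0.11,"z":0,"twist":0,"claw":0},{"x":-0.2,"y":-0.17,"z":0,"twist":0,"claw":0},{"x":-0.2,"y":-0.17,"z":0,"twist":0,"claw":0},{"x":0,"y":0,"z":0,"twist":0,"claw":0}]}}

```text
clock: 7.33
position: [0.5249, -0.3014, 0.0521]
tcp_rot: [3.141, -0.003, 0.001]
contact_force: [0.1, -0.1, 0.5]
finger_gap: -0.0004
grip_force: 0.0
```

Run:
```python
from h import *
c=cap('scene','s2'); a=c['pixels'][110:260,240:420,::-1]
cv2.imwrite('pics/c2.png',cv2.resize(a,None,fx=4,fy=4,interpolation=2)[:600])
```

```text
(no output)
```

View pics/c2.png

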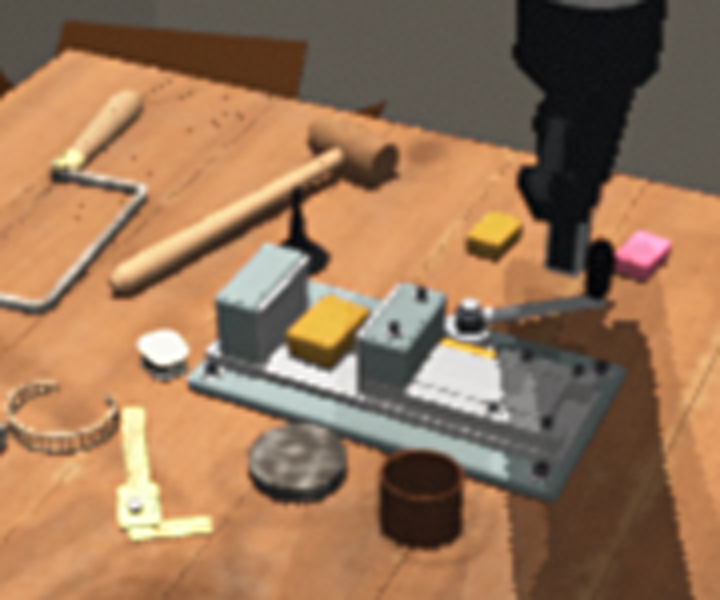

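Run:
```python
from h import *
c=load('s2')
for n,u,v in(('knobtop',600,244),('piv',468,304)):
    print(n,pix(c,240+u/4,110+v/4,.075 if n[0]=='k' else .05).round(4),pix(c,240+u/4,110+v/4+2).round(4))
```

```text
knobtop [ 0.5038 -0.2967  0.075 ] [ 0.5024 -0.2933  0.0722]
piv [ 0.5598 -0.2459  0.05  ] [ 0.5608 -0.2493  0.0421]
```

Request:
{"name": "servo_tool", "arguments": {"targets": [{"x":0.1,"y":0,"z":-0.4,"twist":0,"claw":0},{"x":0,"y":0,"z":-0.5,"twist":0,"claw":0},{"x":0,"y":0,"z":-0.5,"twist":0,"claw":0},{"x":0.1,"y":-0.5,"z":0,"twist":0,"claw":0},{"x":0.1,"y":-0.6,"z":0,"twist":0,"claw":0},{"x":0.1,"y":-0.6,"z":0,"twist":0,"claw":0},{"x":0.15,"y":-0.4,"z":0,"twist":0,"claw":0},{"x":0,"y":0,"z":0,"twist":0,"claw":0},{"x":0,"y":0,"z":0,"twist":0,"claw":0}]}}

```text
clock: 8.13
position: [0.5464, -0.2173, 0.1073]
tcp_rot: [-3.141, 0.0, 0.003]
contact_force: [-0.2, 0.0, 0.1]
finger_gap: 0.0001
grip_force: 0.0
```

Request:
{"name": "servo_tool", "arguments": {"targets": [{"x":0,"y":0,"z":0.5,"twist":0,"claw":0},{"x":0,"y":0,"z":0.5,"twist":0,"claw":0},{"x":0,"y":0,"z":0.3,"twist":0,"claw":0},{"x":0,"y":0,"z":0.28,"twist":0,"claw":0},{"x":0,"y":0,"z":0,"twist":0,"claw":0},{"x":0,"y":0,"z":0,"twist":0,"claw":0}]}}

```text
clock: 8.63
position: [0.5455, -0.2192, 0.0441]
tcp_rot: [3.141, 0.001, -0.001]
contact_force: [-0.6, 0.5, 0.7]
finger_gap: 0.0002
grip_force: 0.0
```

Run:
```python
from h import *
c=cap('wrist','w3'); cv2.imwrite('pics/w3c.png',cv2.resize(c['pixels'][60:330,200:480,::-1],None,fx=2.2,fy=2.2,interpolation=2))
```

```text
(no output)
```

View pics/w3c.png

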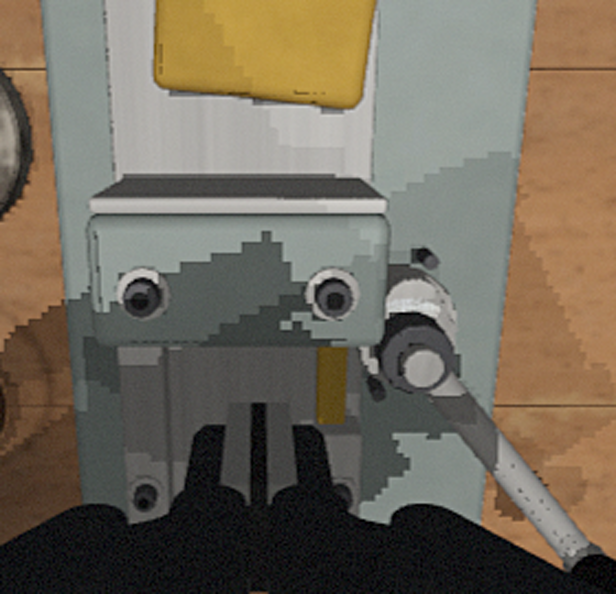

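Request:
{"name": "servo_tool", "arguments": {"targets": [{"x":0.12,"y":-0.09,"z":0,"twist":0,"claw":0},{"x":0.12,"y":0,"z":0,"twist":0,"claw":0},{"x":0.08,"y":0,"z":0,"twist":0,"claw":0},{"x":0.08,"y":0,"z":0,"twist":0,"claw":0},{"x":0.08,"y":0,"z":0,"twist":0,"claw":0},{"x":0.08,"y":0,"z":0,"twist":0,"claw":0},{"x":0.08,"y":0,"z":0,"twist":0,"claw":0},{"x":0.08,"y":0,"z":0,"twist":0,"claw":0},{"x":0.08,"y":0,"z":0,"twist":0,"claw":0},{"x":0,"y":0,"z":0,"twist":0,"claw":0}]}}

```text
clock: 9.52
position: [0.5787, -0.2149, 0.0441]
tcp_rot: [3.141, -0.001, 0.0]
contact_force: [0.2, -0.1, 0.1]
finger_gap: -0.0
grip_force: 0.0
```

Request:
{"name": "servo_tool", "arguments": {"targets": [{"x":0.05,"y":0,"z":0,"twist":0,"claw":0},{"x":0.05,"y":0,"z":0,"twist":0,"claw":0},{"x":0.05,"y":0,"z":0,"twist":0,"claw":0}]}}

```text
clock: 9.77
position: [0.5836, -0.2149, 0.044]
tcp_rot: [-3.141, 0.001, -0.0]
contact_force: [-3.3, 0.7, 0.6]
finger_gap: 0.0002
grip_force: 1.6
```

Request:
{"name": "servo_tool", "arguments": {"targets": [{"x":0.04,"y":0,"z":0,"twist":0,"claw":0},{"x":0.04,"y":0,"z":0,"twist":0,"claw":0}]}}

```text
clock: 9.93
position: [0.587, -0.215, 0.044]
tcp_rot: [3.142, 0.0, -0.0]
contact_force: [-4.1, -0.3, 1.2]
finger_gap: -0.0001
grip_force: 1.5
```

Request:
{"name": "servo_tool", "arguments": {"targets": [{"x":0.04,"y":0,"z":0,"twist":0,"claw":0},{"x":0.03,"y":0,"z":0,"twist":0,"claw":0}]}}

```text
clock: 10.1
position: [0.5873, -0.215, 0.044]
tcp_rot: [-3.14, 0.005, -0.001]
contact_force: [-12.3, 2.3, 10.3]
finger_gap: 0.0002
grip_force: 6.6
```

Request:
{"name": "servo_tool", "arguments": {"targets": [{"x":0.03,"y":0,"z":0,"twist":0,"claw":0},{"x":0,"y":0,"z":0,"twist":0,"claw":0}]}}

```text
clock: 10.27
position: [0.5873, -0.215, 0.0439]
tcp_rot: [-3.139, 0.007, -0.001]
contact_force: [-13.1, 2.7, 10.1]
finger_gap: -0.0
grip_force: 6.8
```

Run:
```python
from h import *
c=cap('wrist','w4'); cv2.imwrite('pics/w4c.png',cv2.resize(c['pixels'][20:290,200:480,::-1],None,fx=2.2,fy=2.2,interpolation=2))
```

```text
(no output)
```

View pics/w4c.png

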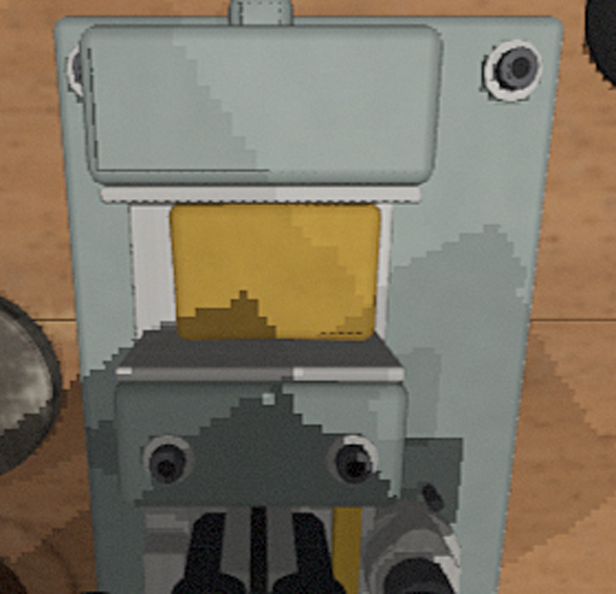

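Request:
{"name": "servo_tool", "arguments": {"targets": [{"x":-0.15,"y":0,"z":0,"twist":0,"claw":0},{"x":-0.25,"y":0,"z":0,"twist":0,"claw":0},{"x":0,"y":0,"z":-0.5,"twist":0,"claw":0},{"x":0,"y":0,"z":-0.6,"twist":0,"claw":0},{"x":0,"y":0,"z":-0.5,"twist":0,"claw":0},{"x":-0.5,"y":0.45,"z":0,"twist":0,"claw":0},{"x":-0.7,"y":0.6,"z":0,"twist":0,"claw":0},{"x":-0.7,"y":0.6,"z":0,"twist":0,"claw":0},{"x":-0.62,"y":0.55,"z":0,"twist":0,"claw":0},{"x":0,"y":0,"z":0,"twist":0,"claw":0},{"x":0,"y":0,"z":0,"twist":0,"claw":0}]}}

```text
clock: 11.23
position: [0.4735, -0.3049, 0.1088]
tcp_rot: [3.14, -0.002, -0.004]
contact_force: [0.3, -0.2, -0.3]
finger_gap: -0.0002
grip_force: 0.0
```

Request:
{"name": "servo_tool", "arguments": {"targets": [{"x":-0.04,"y":0,"z":0.5,"twist":0,"claw":0},{"x":0,"y":0,"z":0.5,"twist":0,"claw":0},{"x":0,"y":0,"z":0.4,"twist":0,"claw":0},{"x":0,"y":0,"z":0,"twist":0,"claw":0},{"x":0.15,"y":0,"z":0,"twist":0,"claw":0},{"x":0.14,"y":0.02,"z":0,"twist":0,"claw":0},{"x":0.19,"y":0.17,"z":0,"twist":0,"claw":0},{"x":0.2,"y":0.17,"z":0,"twist":0,"claw":0},{"x":0.22,"y":0.11,"z":0,"twist":0,"claw":0},{"x":0.22,"y":0.11,"z":0,"twist":0,"claw":0},{"x":0.32,"y":0.08,"z":0,"twist":0,"claw":0},{"x":0.32,"y":0.04,"z":0,"twist":0,"claw":0}]}}

```text
clock: 12.23
position: [0.5446, -0.3321, 0.0536]
tcp_rot: [3.139, -0.001, -0.0]
contact_force: [-1.2, -1.2, 0.2]
finger_gap: -0.0
grip_force: 0.4
```

Request:
{"name": "servo_tool", "arguments": {"targets": [{"x":0,"y":0,"z":0,"twist":0,"claw":0}]}}

```text
clock: 12.32
position: [0.5473, -0.3311, 0.0535]
tcp_rot: [3.139, -0.004, 0.003]
contact_force: [0.6, -0.1, -0.2]
finger_gap: -0.0
grip_force: 0.0
```

Request:
{"name": "servo_tool", "arguments": {"targets": [{"x":0.25,"y":-0.04,"z":0,"twist":0,"claw":0},{"x":0.25,"y":-0.06,"z":0,"twist":0,"claw":0},{"x":0.22,"y":-0.11,"z":0,"twist":0,"claw":0},{"x":0.22,"y":-0.11,"z":0,"twist":0,"claw":0},{"x":0.17,"y":-0.15,"z":0,"twist":0,"claw":0},{"x":0.15,"y":-0.14,"z":0,"twist":0,"claw":0}]}}

```text
clock: 12.82
position: [0.5922, -0.3078, 0.0523]
tcp_rot: [3.139, 0.003, -0.001]
contact_force: [-6.3, -3.7, 2.0]
finger_gap: 0.0004
grip_force: 3.2
```

Request:
{"name": "servo_tool", "arguments": {"targets": [{"x":0.06,"y":-0.05,"z":0,"twist":0,"claw":0},{"x":0,"y":0,"z":0,"twist":0,"claw":0}]}}

```text
clock: 12.98
position: [0.5965, -0.3036, 0.0521]
tcp_rot: [-3.141, 0.0, 0.001]
contact_force: [0.8, -0.2, 0.1]
finger_gap: -0.0001
grip_force: 0.0
```

Request:
{"name": "servo_tool", "arguments": {"targets": [{"x":0.07,"y":-0.07,"z":0,"twist":0,"claw":0},{"x":0.05,"y":-0.05,"z":0,"twist":0,"claw":0}]}}

```text
clock: 13.15
position: [0.6008, -0.2994, 0.0521]
tcp_rot: [3.141, 0.0, -0.0]
contact_force: [-3.4, -1.8, 1.0]
finger_gap: -0.0001
grip_force: 1.5
```

Request:
{"name": "servo_tool", "arguments": {"targets": [{"x":0.04,"y":-0.03,"z":0,"twist":0,"claw":0}]}}

```text
clock: 13.23
position: [0.6017, -0.2985, 0.0521]
tcp_rot: [3.141, 0.001, -0.0]
contact_force: [-5.0, -0.2, 2.1]
finger_gap: 0.0003
grip_force: 2.2
```

Back off, rise clear and check the lever.

Request:
{"name": "servo_tool", "arguments": {"targets": [{"x":-0.3,"y":0.05,"z":0,"twist":0,"claw":0},{"x":-0.2,"y":0.1,"z":0,"twist":0,"claw":0},{"x":0,"y":0,"z":-0.6,"twist":0,"claw":0},{"x":0,"y":0,"z":-0.8,"twist":0,"claw":0},{"x":0,"y":0,"z":-0.8,"twist":0,"claw":0},{"x":0,"y":0,"z":-0.8,"twist":0,"claw":0},{"x":-0.7,"y":0,"z":-0.5,"twist":0,"claw":0},{"x":-0.8,"y":0,"z":0,"twist":0,"claw":0},{"x":0,"y":0,"z":0,"twist":0,"claw":0},{"x":0,"y":0,"z":0,"twist":0,"claw":0}]}}

```text
clock: 14.07
position: [0.5211, -0.3044, 0.1926]
tcp_rot: [-3.14, -0.001, -0.003]
contact_force: [0.8, 1.5, -0.4]
finger_gap: -0.0001
grip_force: 0.0
```

Run:
```python
from h import *
c=cap('wrist','w5'); cv2.imwrite('pics/w5c.png',cv2.resize(c['pixels'][0:270,150:470,::-1],None,fx=2.2,fy=2.2,interpolation=2))
```

```text
(no output)
```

View pics/w5c.png

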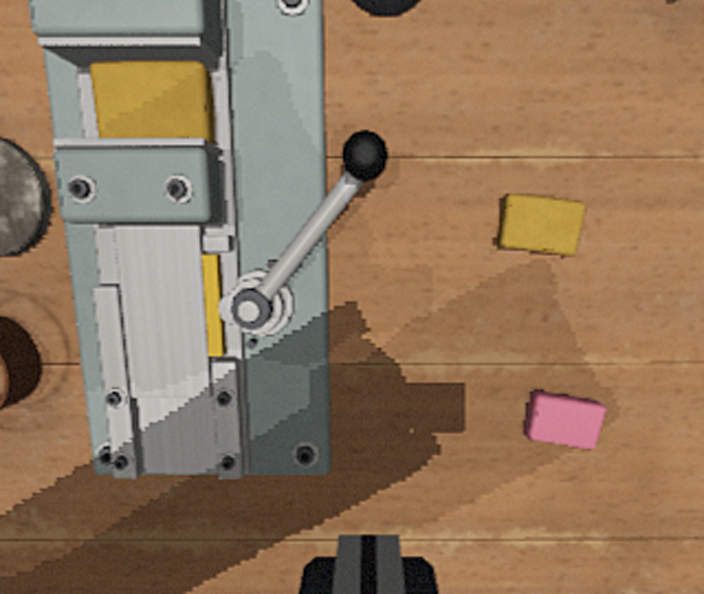

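```bash
python3 -c "
from h import *
print(job.job_done())"
```

```text
the job is handed in; nothing more can be done
None
```

The wax block is clamped snug and square, the cam lever is back at its locked end as far as the last wrist picture shows, the arm is clear of everything, and the job is handed in; the hand-in returned no verdict.

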